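# Shim the rocking comparator stand

### The job

The comparator stand rocks because its near right foot is too short. Push the orange wedge shim along the bench, without picking it up, under that short foot until the foot stands on the shim's flat part and the stand is level, leaving the stand where it is. Then press down lightly with closed fingertips on the top of the plate's corner, right above the shimmed foot, to seat it, and let go.

Things in the scene. Friction and masses are not known exactly. Their poses are not given: they have to be found in the camera images.
- stand: Comparator stand, 3.6 kg, loose: dark grey plate 220x180 mm, underside z 34, top z 64, on 4 domed feet at x +-88, y +-68. Column (x 80, y -20, top z 214) and dial stand at x > 0. Origin: plan centre, on the bench when level; z = plate normal; x away from the robot. The steel foot at (-88, -68) is 8 mm shorter than the 3 rubber ones: the stand starts tipped 0.074 rad onto it, 5 to 10 N on it.
- short_foot (a point): The lowest point of the short steel foot's dome (radius 14 mm), on the stand at (-88, -68, 8) mm. It rests on the bench at the start; 8 mm above the bench when the stand is level.
- corner_top (a point): The place to press: on the plate's top face straight above the short foot, at (-88, -68, 64) mm of the stand, 22 mm in from both edges of the plate. Nothing else stands on this corner.
- shim: Orange wedge shim, loose, 0.15 kg, 112 (x) x 70 (y) mm; origin: centre of underside. Thin nose (1.5 mm) at x 56; ramp up to 8 mm at x 11; flat, 8 mm thick, to x -44; then an upright heel 24 mm high, back face at x -56 (fits under the plate). Needs up to about 15 N while the foot climbs. Two spread fingertips pushing the heel turn it square to the push.
- flange: Bystander: grey round flange, 64 mm wide, 35 mm high, right of the stand, nearer the robot. Origin: centre of its underside. Leave alone.
- collet: Bystander: grey conical collet, 29 mm wide, 32 mm high, left of the shim. Origin: centre of its underside. Leave alone.
- alu_block: Bystander: bare aluminium block, 45 x 60 x 32 mm, right of the stand. Origin: centre of its underside. Leave alone.
There are look-alikes about, which are no part of the job. Several things have the shape of the shim; the one meant has the colours described above.

How it is judged:
By the outcome, as a careful person would: the job done as asked, in the order asked, and still so for the second after the job is handed in, with the robot touching nothing.
It also fails if it takes over 58 s, if anything falls off the work surface, if the arm or the gripper's body presses on something with over 40 N, if the wrist force passes 120 N, or if a joint passes its speed limit or range.

### The arm

A 6-joint arm with a two-finger parallel gripper is mounted at the origin on a cart in front of the work surface, level with it; the furniture and walls round the work are solid. World frame = base frame: x ahead of the robot, y to its left, z up, the work surface at z = 0. Lengths are in m, angles in rad, forces in N, time in s.
With the tool pointing down it reaches from about 0.35 to 0.975 m from the base axis. Payload 4.9 kg.
Tool frame: the origin (TCP) lies at the very end of the fingers, on their centre line; the grasp point (between the pads) lies 19 mm behind it; x points along the fingers, z is the direction in which the jaws open and shut, and the axes are right-handed (so a half turn about x gives the same grasp; the last joint's range is limited). The gripper opens to 85 mm and grips with 20 to 120 N. Pads are 22 mm wide; open, the fingers measure 114 mm over their backs; the gripper's body (76 mm by 85 mm) begins 54 mm behind the grasp point. The pads swing forward as they close: fully open they stand 13 mm farther back than shut.
Start: joints at [-1.379, 0.053, 1.613, -0, 1.476, -0.119], TCP at [0.191, -0.595, 0.231] pointing down, gripper open.
Joint ranges: [-3.01, 3.01], [-1.01, 2.22], [0.06, 2.58], [-1.02, 4.17], [0.09, 2.62], [-3.14, 3.14]. Speed limits (rad/s): [2.57, 2.57, 3.14, 3.14, 3.14, 3.14].

### API

Orientations are given as a rotation vector (axis times angle).
In Python, from station import ctrl, imaging gives the robot as it stands. The module is installed in compiled form; this text tells all that it offers.
- The arm moves only by the shell command python3 -m jog 'ROWS' [FORCE]. ROWS is JSON, a list that holds one entry, the list of rows, each a list of 5 numbers: the shift along the tool's x, y, z in m, then the turn about the tool's x in rad, then the closure, from -1 (fully open) to 1 (shut). A call has 1 to 12 rows; each row is the pose to reach, as a shift and turn from the pose measured when the call began, along the tool's axes at that moment; what a row does not reach only later rows make up. A row lasts 1/10 s, in which the tool goes at most 50 mm and 8.59 degrees, less where a joint would pass 70% of its speed; a pose out of reach is approached as far as the arm can. A call with a gripper value outside its range is refused whole. The fingers move at their own pace and stop on an object; FORCE is the grip in N (left out, the last holds). Time passes only in rows, so rows that repeat a pose let the fingers close. It gives the time, the measured TCP pose, the force and the opening at its end, in the units of the state.
- ctrl.get_obs(): the state, without advancing time (a new reading comes with each control period).
- imaging.get_image(name): name is "scene" or "top" or "wrist"; returns a dict with "color" (420x560x3 uint8, red, green, blue), "intrinsics" (3x3 intrinsics, pixels), "R" (3x3) and "t" (3): a world point X has camera coordinates R X + t. Camera axes: x right, y down, z forward; pixel columns grow to the right and rows downward; lengths in m; the calibration is good to about 2 mm. A picture is of the moment at which its call begins. There is no depth.
- ctrl.finish_job(): hands the job in, once; it reports no verdict.
The state is a dict: "t": time; "q": joint angles; "dq": joint speeds; "effort": joint torques, N m; "tool_pos": TCP position; "tool_rot": TCP orientation; "contact_force": force on the tool from outside, world axes, zero at the start; "wrist_torque": the same for the moment, N m; "opening": finger opening in m.
Only numpy, scipy, OpenCV 4.12 (cv2) and the standard library are available. Lean on these libraries where they do the work, as an engineer would, in place of code of your own. Each camera call takes 0.05 s, during which the arm holds its last target.

## Working session

There is one attempt and no reset: what is moved stays moved. The work goes in short steps, Python scripts to look and compute and a shell command to move; the robot and the scene stay as the last step left them, time stands still between calls to the robot, and variables do not carry over. Pictures are saved under pics/ and viewed, and the job is handed in when it is done.

```bash
mkdir -p pics; cat > h.py <<'E'
import numpy as np,cv2
from scipy.spatial.transform import Rotation as Ro
from station import ctrl,imaging
def snap(n,f):
    d=imaging.get_image(n); cv2.imwrite('pics/'+f+'.png',d['color'][:,:,::-1]); np.savez('pics/'+f+'.npz',K=d['intrinsics'],R=d['R'],t=d['t']); return d
def crop(f,x0,y0,x1,y1,s,o):
    im=cv2.imread('pics/'+f+'.png')[y0:y1,x0:x1]; cv2.imwrite('pics/'+o+'.png',cv2.resize(im,None,fx=s,fy=s,interpolation=cv2.INTER_CUBIC))
def ray(f,u,v,z=0):
    c=np.load('pics/'+f+'.npz'); K,R,t=c['K'],c['R'],c['t']
    d=R.T@np.linalg.inv(K)@[u,v,1.]; o=-R.T@t; return o+d*(z-o[2])/d[2]
def proj(f,X):
    c=np.load('pics/'+f+'.npz'); p=c['K']@(c['R']@np.array(X)+c['t']); return p[:2]/p[2]
E
python3 - <<'E'
from h import *
o=ctrl.get_obs();print({k:np.round(v,3) for k,v in o.items()})
print(Ro.from_rotvec(o['tool_rot']).as_matrix().round(3))
snap('scene','s0');snap('top','t0');snap('wrist','w0')
E
```

```text
{'t': np.float64(0.0), 'q': array([-1.379,  0.053,  1.614,  0.   ,  1.476, -0.119]), 'dq': array([-0.001, -0.   ,  0.   , -0.001,  0.   ,  0.001]), 'effort': array([ 1.0000e-03, -3.9368e+01, -3.7018e+01, -0.0000e+00,  7.0000e-03,
        0.0000e+00]), 'tool_pos': array([ 0.191, -0.594,  0.23 ]), 'tool_rot': array([ 0.979,  1.342, -0.976]), 'contact_force': array([ 0.635, -0.234,  0.437]), 'wrist_torque': array([-0.016,  0.06 ,  0.002]), 'opening': np.float64(0.085)}
[[-0.     0.952  0.306]
 [ 0.002  0.306 -0.952]
 [-1.     0.    -0.002]]
```

View pics/s0.png

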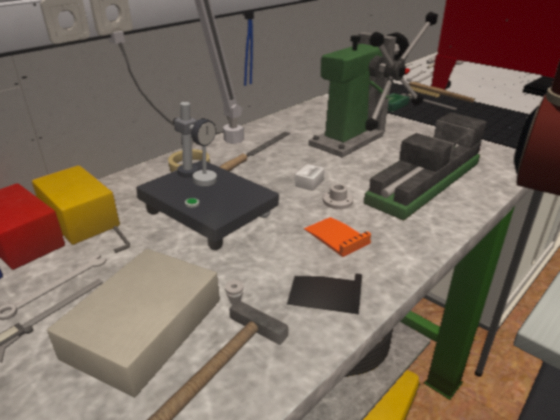

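View pics/t0.png

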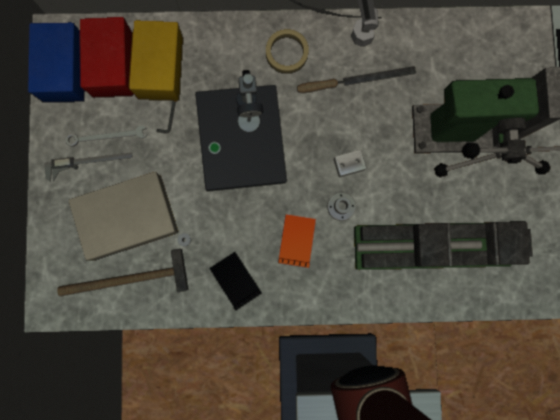

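The top view shows the stand at about (240,138), with its short-foot corner near (283,183). The orange shim is at (297,240) with its heel toward the robot. The black look-alike is at (236,280).

```bash
python3 - <<'E'
from h import *
crop('t0',180,70,340,280,3.5,'t0c') if 0 else crop('t0',190,75,330,275,3,'t0c')
crop('s0',120,150,400,270,2.8,'s0c')
c=np.load('pics/t0.npz');print(c['K'],c['R'].round(3),-c['R'].T@c['t'])
for n,u,v,z in [('bl',206,189,.064),('br',285,183,.06),('tl',197,90,.068),('tr',274,86,.064),('flange',342,207,.035),('alu',350,163,.032),('collet',184,240,.03)]:
  print(n,ray('t0',u,v,z).round(4))
E
```

```text
[[523.79610699   0.         272.20958989]
 [  0.         523.79610699 207.19509185]
 [  0.           0.           1.        ]] [[-0.023 -1.     0.01 ]
 [-0.994  0.022 -0.107]
 [ 0.106 -0.013 -0.994]] [0.4382767  0.2183078  1.18784894]
bl [0.6014 0.346  0.064 ]
br [0.6114 0.1746 0.06  ]
tl [0.8211 0.3632 0.068 ]
tr [0.8283 0.1935 0.064 ]
flange [0.5588 0.0486 0.035 ]
alu [0.6579 0.0265 0.032 ]
collet [0.4939 0.3994 0.03  ]
```

View pics/t0c.png

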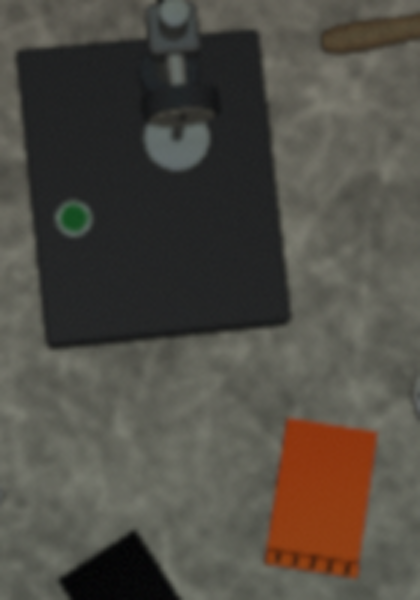

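View pics/s0c.png

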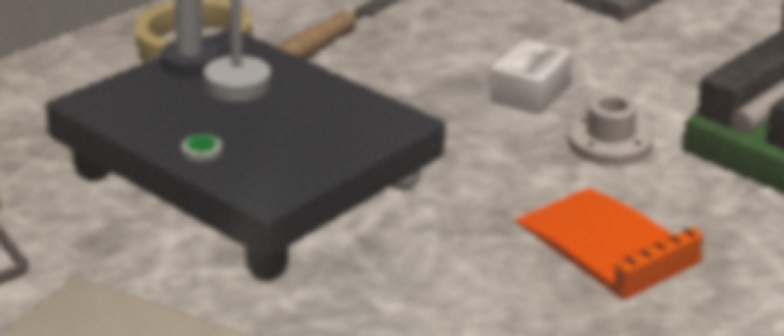

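```bash
cat >> h.py <<'E'
from scipy.optimize import least_squares
k=8/(2*88*68)
def standfit(f,px,tilt=1,pts=None):
    # corners TL(+,+) TR(+,-) BR(-,-) BL(-,+)
    C=[(110,90),(110,-90),(-110,-90),(-110,90)]
    kk=k*tilt; ax=np.array([88*kk,-68*kk,0]); Rt=Ro.from_rotvec(ax) if tilt else Ro.identity()
    def P(p,q):
        v=np.array([q[0],q[1],q[2]],float); piv=np.array([-88,68,0.]); v=Rt.apply(v-piv)+piv
        return Ro.from_euler('z',p[2]).apply(v/1000)+[p[0],p[1],0]
    r=lambda p: np.concatenate([proj(f,P(p,(*c,64)))-u for c,u in zip(C,px)])
    s=least_squares(r,[.7,.27,0]); return s.x,s.fun,lambda q:P(s.x,q)
def shimfit(f,px,ids=None):
    C=[(56,35,1.5),(56,-35,1.5),(-56,-35,24),(-56,35,24)]
    P=lambda p,q:Ro.from_euler('z',p[2]).apply(np.array(q)/1000)+[p[0],p[1],0]
    r=lambda p: np.concatenate([proj(f,P(p,c))-u for c,u in zip(C,px) if u is not None])
    s=least_squares(r,[.5,.17,0]); return s.x,s.fun,lambda q:P(s.x,q)
E
python3 - <<'E'
from h import *
cc=lambda L:[np.array([190+a/3,75+b/3]) for a,b in L]
x,f,P=standfit('t0',cc([(18,51),(257,31),(289,322),(49,347)]));print('stand',x.round(4),f.round(1))
print('foot',P((-88,-68,8)).round(4),'corner',P((-88,-68,64)).round(4),P((88,68,0)))
y,f,S=shimfit('t0',cc([(287,420),(377,433),(357,578),(265,563)]));print('shim',y.round(4),f.round(1))
print(S((-56,0,0)).round(4))
foot=P((-88,-68,8))
# scene check
print(proj('s0',foot),proj('s0',P((-88,68,0))),[proj('s0',S(c)) for c in [(56,35,1.5),(56,-35,1.5),(-56,-35,24),(-56,35,24)]])
print([proj('s0',P(c)) for c in [(-110,-90,64),(-110,90,64),(110,90,64)]])
E
```

```text
stand [0.7166 0.2717 0.0883] [-1.  -0.4  0.9 -0.8  1.2  0.5 -1.1  0.6]
foot [ 0.6348  0.196  -0.    ] corner [0.6326 0.1925 0.0558] [0.79812676 0.34697935 0.00799263]
shim [ 0.4872  0.1488 -0.1815] [-0.2 -0.8  0.2 -0.2  0.3  0.5 -0.3  0.5]
[0.4321 0.1589 0.    ]
[263.72167324 217.71962978] [215.6800529  249.72867906] [array([303.3394979 , 228.88199823]), array([330.53803268, 217.15923907]), array([371.90841743, 233.67216314]), array([343.47352861, 247.37572048])]
[array([280.79186617, 193.6088423 ]), array([215.41987004, 230.12221682]), array([135.11319715, 186.32918892])]
```

```bash
python3 -m jog '[[[0,0.339,-0.305,0,0],[0,0.339,-0.305,0,0],[0,0.339,-0.305,0,0],[0,0.339,-0.305,0,0],[0,0.339,-0.305,0,0],[0,0.339,-0.305,0,0],[0,0.339,-0.305,0,0],[0,0.339,-0.305,0,0],[0,0.339,-0.305,0,0],[0,0.339,-0.305,0,0],[0,0.339,-0.305,0,0],[0,0.339,-0.305,0,0]]]' 30
```

```text
t: 1.35
tool_pos: [0.4201, -0.2012, 0.2307]
tool_rot: [0.978, 1.342, -0.978]
contact_force: [-1.4, -0.6, -0.8]
opening: 0.0429
```

```bash
python3 -m jog '[[[0,0.085,-0.338,0.2,0],[0,0.085,-0.338,0.2,0],[0,0.085,-0.338,0.2,0],[0,0.085,-0.338,0.2,0],[0.05,0.085,-0.338,0.2,0],[0.1,0.085,-0.338,0.2,0],[0.1,0.085,-0.338,0.2,0],[0.1,0.085,-0.338,0.2,0],[0.1,0.085,-0.338,0.2,0],[0.1,0.085,-0.338,0.2,0]]]'
python3 - <<'E'
from h import *
o=ctrl.get_obs();R=Ro.from_rotvec(o['tool_rot']).as_matrix();print(o['tool_pos'],np.arctan2(R[1,1],R[0,1]),R[:,0])
snap('top','t1');snap('wrist','w1');snap('scene','s1')
E
```

```text
t: 2.35
tool_pos: [0.3979, 0.1456, 0.1307]
tool_rot: [1.128, 1.261, -1.13]
contact_force: [-0.2, -0.4, 0.4]
opening: 0.0424
[0.39791844 0.14558342 0.13071742] 0.10908917085174795 [-2.10522609e-03  3.22444366e-04 -9.99997732e-01]
```

View pics/w1.png

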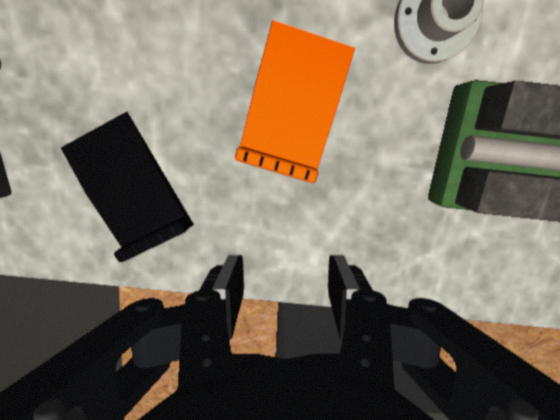

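View pics/s1.png

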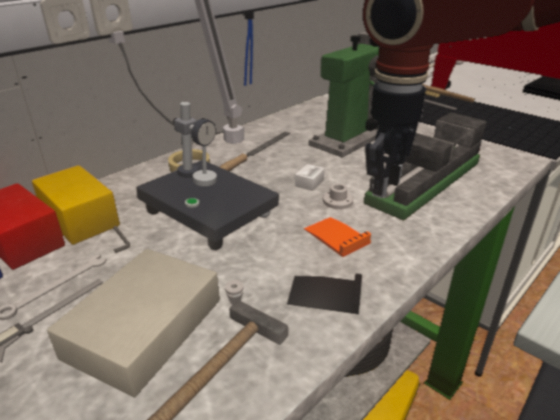

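View pics/t1.png

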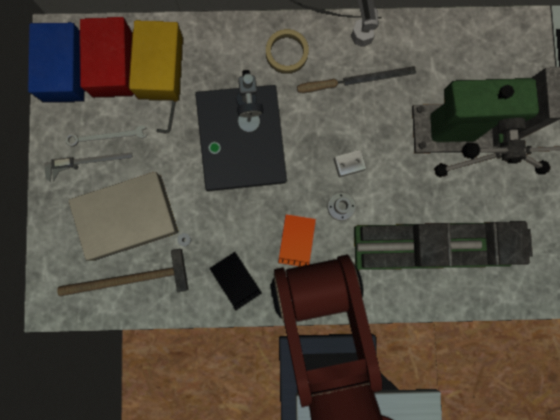

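```bash
python3 - <<'E'
from h import *
crop('w1',220,0,380,200,3,'w1c')
c=np.load('pics/w1.npz');print(-c['R'].T@c['t'])
y,f,S=shimfit('w1',[(273,21),(355,47),(316,182),(236,158)]);print('shim',y.round(4),f.round(1))
print(ray('t0',290,325))
E
```

```text
[0.46614338 0.15310642 0.27312971]
shim [ 0.4895  0.1479 -0.1739] [-0.6 -2.5  1.7 -0.9  0.8  2.1 -1.8  2.1]
[0.3007423  0.16939323 0.        ]
```

View pics/w1c.png

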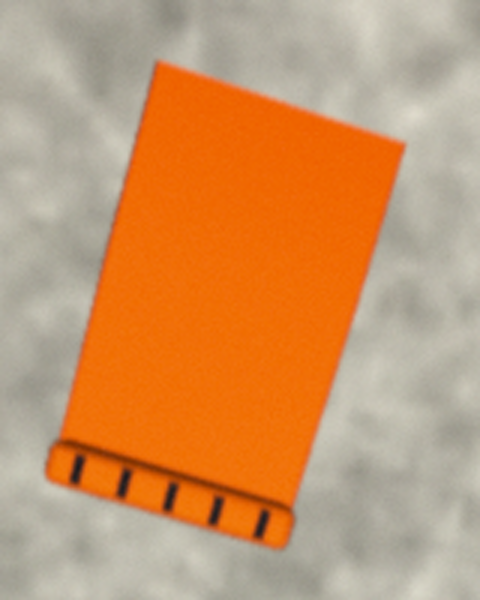

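```bash
python3 -m jog '[[[0.05,0,0,0,0],[0.09,0,0,0,0],[0.12,0,0,0,0],[0.124,0,0,0,0],[0.124,0,0,0,0],[0.124,0,0,0,0]]]'
python3 -c "
from h import *
snap('wrist','w2')"
```

```text
t: 3.1
tool_pos: [0.4016, 0.1455, 0.011]
tool_rot: [1.134, 1.255, -1.125]
contact_force: [0.7, 0.0, 1.1]
opening: 0.0431
```

View pics/w2.png

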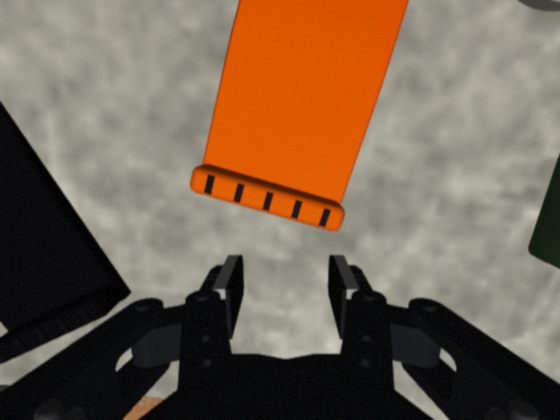

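```bash
python3 -m jog '[[[0.006,0.004,0,0,0],[0.006,0.008,0,0,0],[0.006,0.013,0,0,0],[0.006,0.018,0,0,0],[0.006,0.023,0,0,0],[0.006,0.028,0,0,0],[0.006,0.033,0,0,0],[0.006,0.038,0,0,0],[0.006,0.043,0,0,0],[0.006,0.043,0,0,0]]]'
python3 -c "
from h import *
snap('wrist','w3')"
```

```text
t: 4.15
tool_pos: [0.4455, 0.1504, 0.0056]
tool_rot: [1.135, 1.254, -1.124]
contact_force: [0.1, 0.1, 0.6]
opening: 0.043
```

View pics/w3.png

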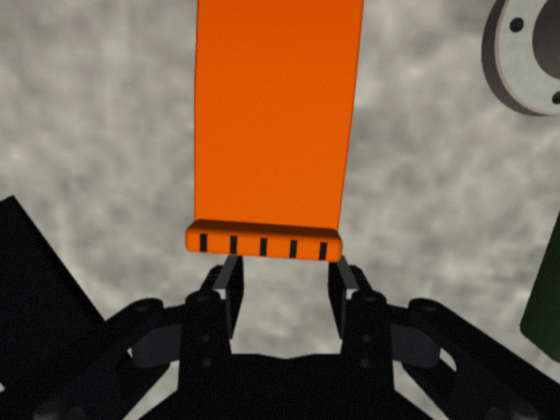

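```bash
python3 -m jog '[[[0,-0.008,0,0,0],[0,-0.016,0,-0.05,0],[0,-0.016,0.001,-0.125,0],[0,-0.016,0.001,-0.125,0],[0,-0.016,0.001,-0.125,0]]]'
python3 -c "
from h import *
o=ctrl.get_obs();R=Ro.from_rotvec(o['tool_rot']).as_matrix();print(o['tool_pos'],np.arctan2(R[1,1],R[0,1]),R[:,0])
snap('wrist','w4');snap('top','t4')
crop('t4',190,75,330,275,3,'t4c')"
```

```text
t: 4.7
tool_pos: [0.4291, 0.1477, 0.0055]
tool_rot: [1.043, 1.305, -1.032]
contact_force: [-0.1, 0.0, 0.0]
opening: 0.043
[0.42906421 0.14772665 0.00549249] 0.23025529065972644 [ 0.00734778  0.00250485 -0.99996987]
```

View pics/w4.png

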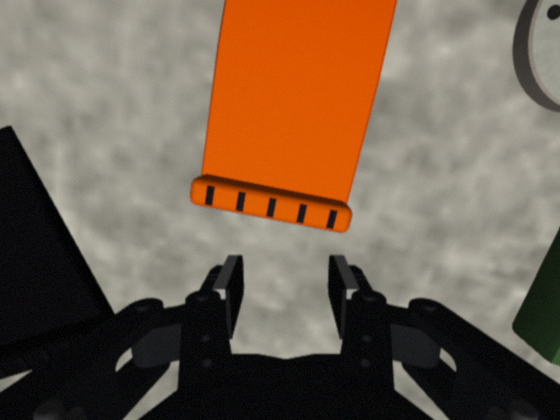

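View pics/t4c.png

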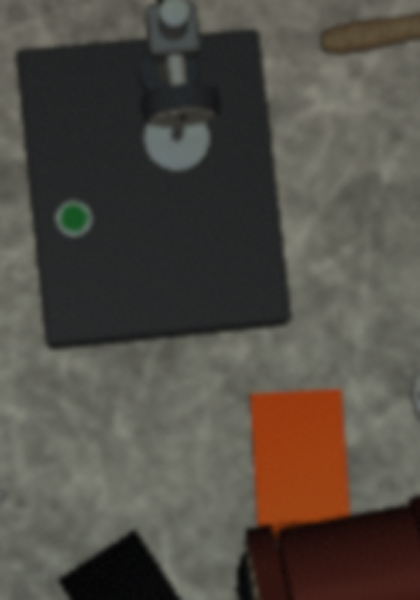

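```bash
python3 -m jog '[[[0,0.006,0,0,0],[0,0.012,0,0,0],[0,0.018,0,0,0],[0,0.024,0,0,0],[0,0.030,0,0,0],[0,0.036,0,0,0],[0,0.042,0,0,0],[0,0.048,0,0,0],[0,0.054,0,0,0],[0,0.060,0,0,0],[0,0.063,0,0,0],[0,0.063,0,0,0]]]'
python3 -c "
from h import *
o=ctrl.get_obs();R=Ro.from_rotvec(o['tool_rot']).as_matrix();print(o['tool_pos'],np.arctan2(R[1,1],R[0,1]),R[:,0])
snap('wrist','w5');snap('top','t5');snap('scene','s5')
crop('t5',190,75,330,275,3,'t5c');crop('s5',120,150,400,270,2.8,'s5c')"
```

```text
t: 6.0
tool_pos: [0.4914, 0.1623, 0.0063]
tool_rot: [1.043, 1.305, -1.031]
contact_force: [-0.5, -0.9, 1.1]
opening: 0.0427
[0.49140394 0.16230267 0.00628547] 0.23077437188357766 [ 0.00833459  0.00266085 -0.99996173]
```

View pics/w5.png

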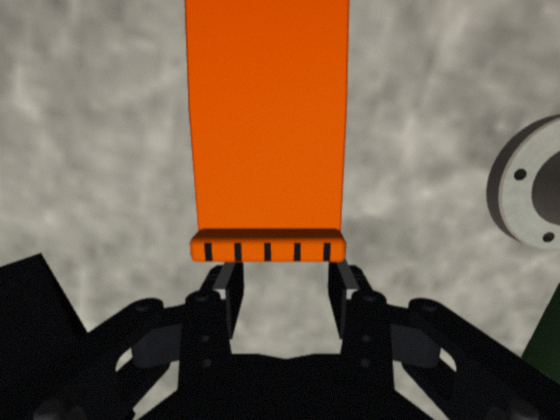

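View pics/t5c.png

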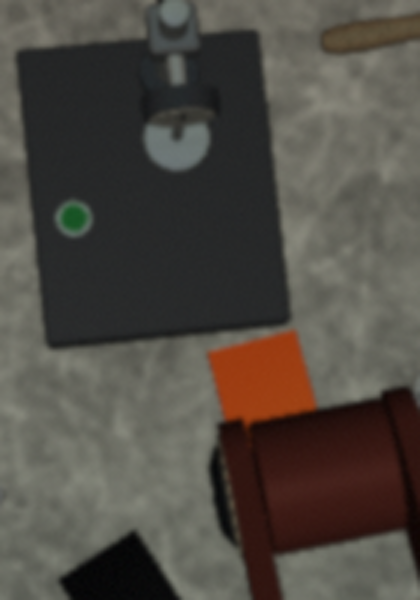

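View pics/s5c.png

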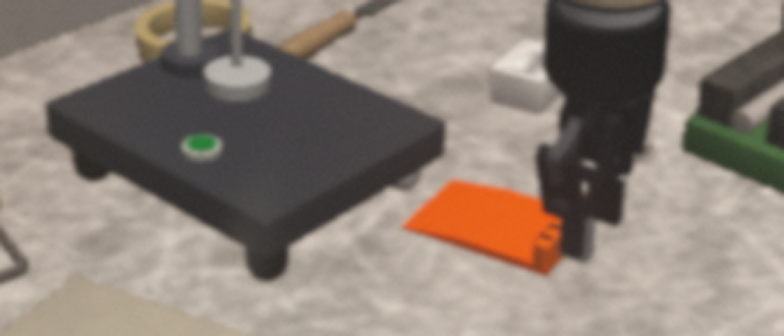

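```bash
python3 -c "
from h import *
a=ray('t5',190+208/3,75+352/3,.0015);b=ray('t5',190+297/3,75+331/3,.0015);print(a,b)
d=(a-b)[:2];yaw=np.arctan2(-d[0],d[1]);print(yaw)
foot=np.array([.6348,.196]);m=((a+b)/2)[:2]
for w in (yaw,.2308):
  f=np.array([np.cos(w),np.sin(w)]);n=np.array([-f[1],f[0]]);print((foot-m)@f,(foot-m)@n)
f=np.array([np.cos(.2308),np.sin(.2308)]);t=np.array([.4914,.1623]);print('tcp->nose',(m-t)@f,(m-t)@[-f[1],f[0]],'tcp->foot',(foot-t)@f)
print(proj('s5',[*foot,0]))
"
```

```text
[0.60014214 0.23152675 0.0015    ] [0.61482382 0.16331418 0.0015    ]
0.2119999235674857
0.026406561400308552 -0.007136585671956115
0.026267734479515248 -0.007631740650410023
tcp->nose 0.12103891843377984 0.007634475978259973 tcp->foot 0.1473066529132951
[263.71947674 217.71815602]
```

```bash
python3 -m jog '[[[0,0.005,0,0,0],[0,0.010,0,0,0],[0,0.015,0,0,0],[0,0.020,0,0,0],[0,0.025,0,0,0],[0,0.030,0,0,0],[0,0.035,0,0,0],[0,0.040,0,0,0],[0,0.045,0,0,0],[0,0.050,0,0,0],[0,0.055,0,0,0],[0,0.060,0,0,0]]]'
python3 -c "
from h import *
o=ctrl.get_obs();R=Ro.from_rotvec(o['tool_rot']).as_matrix();print(o['tool_pos'],np.arctan2(R[1,1],R[0,1]),R[:,0])
snap('wrist','w6');snap('top','t6');snap('scene','s6')
crop('t6',190,75,330,275,3,'t6c');crop('s6',120,150,400,270,2.8,'s6c')"
```

```text
t: 7.35
tool_pos: [0.5463, 0.1755, 0.0055]
tool_rot: [1.038, 1.311, -1.037]
contact_force: [-9.9, -2.4, 3.6]
opening: 0.0428
[0.54634453 0.17549102 0.00549129] 0.23116266788072876 [-4.72000449e-04  9.42941545e-04 -9.99999444e-01]
```

View pics/w6.png

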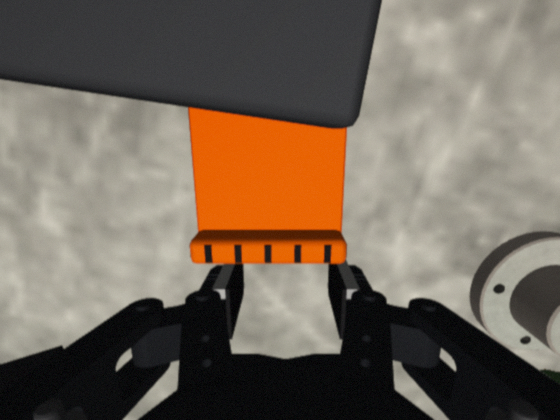

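View pics/t6c.png

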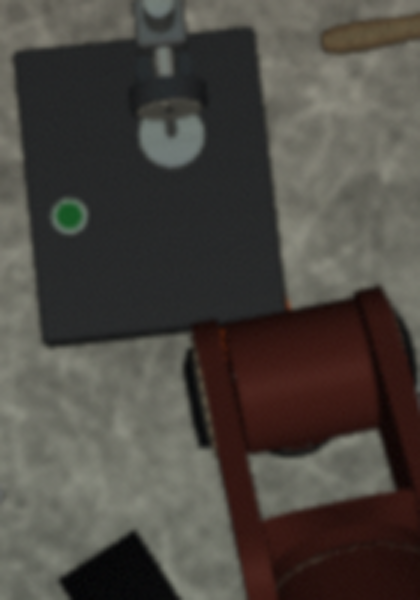

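View pics/s6c.png

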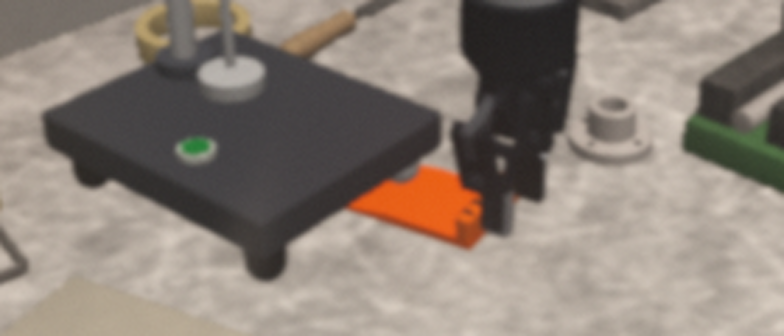

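```bash
python3 -m jog '[[[0,0.007,0,0,0],[0,0.011,0,0,0],[0,0.015,0,0,0],[0,0.019,0,0,0],[0,0.023,0,0,0],[0,0.027,0,0,0],[0,0.031,0,0,0],[0,0.035,0,0,0],[0,0.039,0,0,0],[0,0.042,0,0,0],[0,0.042,0,0,0]]]'
python3 -c "
from h import *
o=ctrl.get_obs();R=Ro.from_rotvec(o['tool_rot']).as_matrix();print(o['tool_pos'],np.arctan2(R[1,1],R[0,1]),R[:,0])
snap('wrist','w7');snap('top','t7');snap('scene','s7')
crop('t7',190,75,330,275,3,'t7c');crop('s7',120,150,400,270,2.8,'s7c')"
```

```text
t: 8.6
tool_pos: [0.5852, 0.185, 0.0049]
tool_rot: [1.035, 1.315, -1.041]
contact_force: [-12.6, -2.4, 7.0]
opening: 0.0428
[0.58521408 0.18497042 0.00489509] 0.23155693358515728 [-5.68485876e-03  1.14845079e-04 -9.99983834e-01]
```

View pics/w7.png

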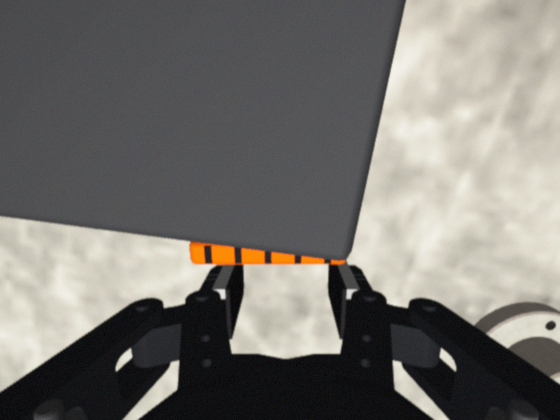

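View pics/t7c.png

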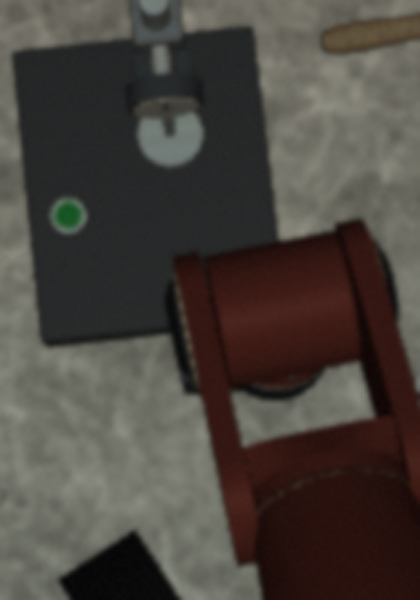

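View pics/s7c.png

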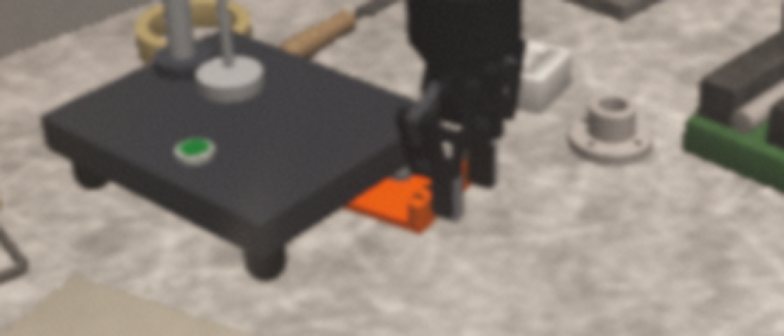

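```bash
python3 -m jog '[[[0,-0.01,0,0,0],[0,-0.03,0,0,0],[0,-0.06,0,0,0],[-0.03,-0.09,0,0,0.5],[-0.08,-0.09,0,0,1],[-0.12,-0.09,0,0,1],[-0.15,-0.1,0,0,1],[-0.15,-0.1,0,0,1],[-0.15,-0.1,0,0,1]]]'
python3 -c "
from h import *
o=ctrl.get_obs();R=Ro.from_rotvec(o['tool_rot']).as_matrix();print(o['tool_pos'],np.arctan2(R[1,1],R[0,1]),R[:,0])
snap('wrist','w8');snap('top','t8');snap('scene','s8')
crop('t8',190,75,330,275,3,'t8c');crop('s8',120,150,400,270,2.8,'s8c')"
```

```text
t: 9.65
tool_pos: [0.4898, 0.1621, 0.1568]
tool_rot: [1.037, 1.311, -1.037]
contact_force: [-0.8, -0.7, -0.1]
opening: 0.0003
[0.48977466 0.16214907 0.15677964] 0.23143354115755843 [-8.63346362e-04  1.00104513e-03 -9.99999126e-01]
```

View pics/w8.png

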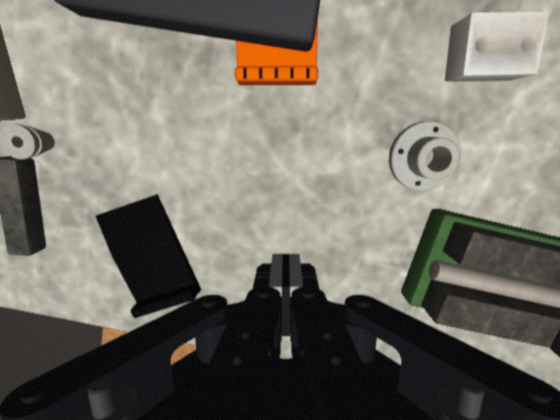

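View pics/t8c.png

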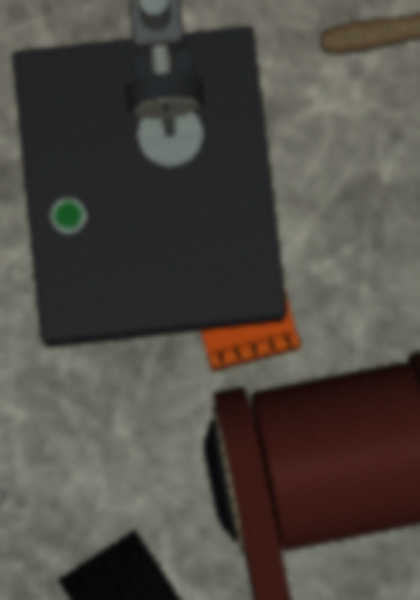

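View pics/s8c.png

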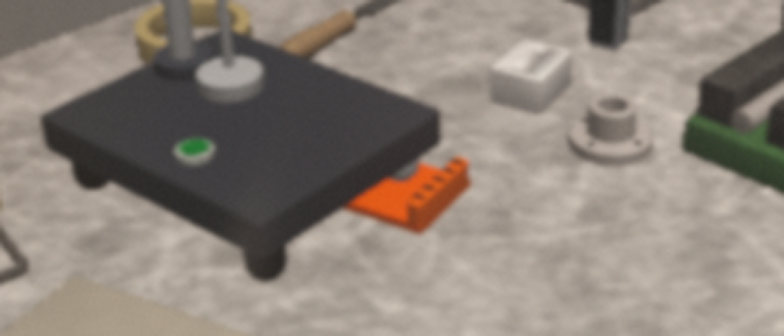

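```bash
python3 - <<'E'
from h import *
cc=lambda L:[np.array([190+a/3,75+b/3]) for a,b in L]
for tl in (0,1):
  x,f,P=standfit('t8',cc([(14,52),(252,28),(285,318),(44,344)]),tl);print('stand',x.round(4),f.round(2),np.abs(f).sum())
  if tl==0: P0=P
print('foot',P0((-88,-68,8)).round(4),'corner',P0((-88,-68,64)).round(4))
# shim from heel back top corners
a=ray('t8',190+212/3,75+370/3,.024);b=ray('t8',190+300/3,75+348/3,.024);d=(a-b)[:2];w=np.arctan2(-d[0],d[1]);f=np.array([np.cos(w),np.sin(w)]);n=np.array([-f[1],f[0]])
e=P0((-88,-68,8))[:2]-((a+b)/2)[:2];print('top: yaw',w,np.hypot(*d),'foot in shim',e@f-.056,e@n)
a=ray('w8',236,83,.024);b=ray('w8',317,83,.024);e=P0((-88,-68,8))[:2]-((a+b)/2)[:2];d=(a-b)[:2];print('wrist',np.arctan2(-d[0],d[1]),np.hypot(*d),e@f-.056,e@n)
print('scene foot pred',proj('s8',P0((-88,-68,8))),'seen',120+404/2.8,150+175/2.8)
print([proj('s8',P0(c)) for c in [(-110,-90,64),(-110,90,64),(110,90,64)]])
print('s0 disc shift', [proj('s0',P0((-88,68,0)))])
E
```

```text
stand [0.7162 0.2714 0.0877] [-0.84 -0.26  0.88 -0.72  1.16  0.29 -1.18  0.6 ] 5.933022855718548
stand [0.7184 0.275  0.0931] [-1.37 -1.26  0.79 -0.66  1.28  0.87 -0.68  0.96] 7.884963880250524
foot [0.6345 0.196  0.008 ] corner [0.6345 0.196  0.064 ]
top: yaw 0.2249454944411817 0.06782480556749391 foot in shim -0.013517069699299215 -0.009231139387000159
wrist 0.23120651404122314 0.06738841368172747 -0.01484934366286652 -0.007936272840247368
scene foot pred [263.72883226 214.44577821] seen 264.28571428571433 212.5
[array([278.85563319, 189.30612247]), array([212.87539803, 230.60442109]), array([133.55291151, 191.16087465])]
s0 disc shift [array([215.91535093, 249.75878531])]
```

```bash
python3 -m jog '[[[0,0.04,0,0,1],[0,0.08,0,0,1],[0,0.12,0,0,1],[0,0.149,0,0,1],[0.03,0.149,0,0,1],[0.06,0.149,0,0,1],[0.075,0.149,0,0,1],[0.08,0.149,0,0,1],[0.08,0.149,0,0,1],[0.08,0.149,0,0,1]]]'
python3 -c "
from h import *
snap('scene','s9');crop('s9',200,120,360,240,5,'s9c');snap('wrist','w9')"
```

```text
t: 10.8
tool_pos: [0.6333, 0.1962, 0.074]
tool_rot: [1.035, 1.314, -1.04]
contact_force: [0.2, -0.5, 0.7]
opening: -0.0
```

View pics/s9c.png

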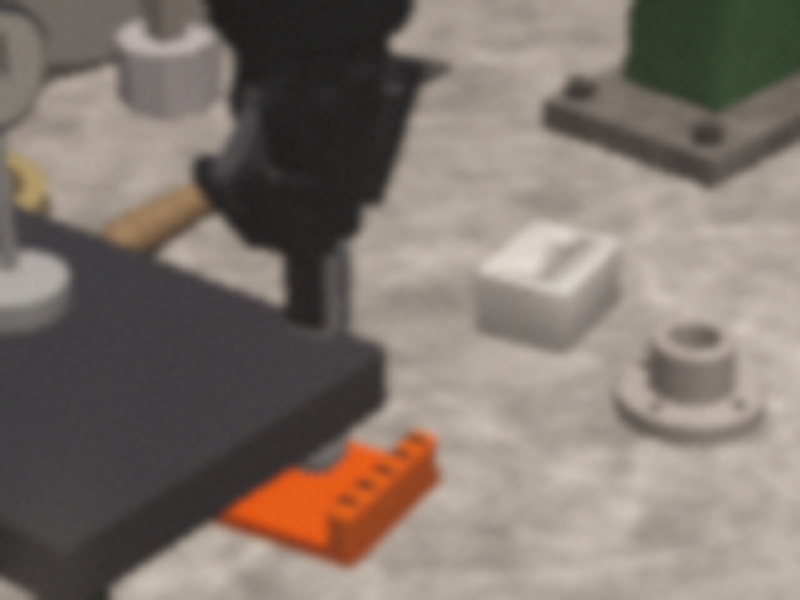

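View pics/w9.png

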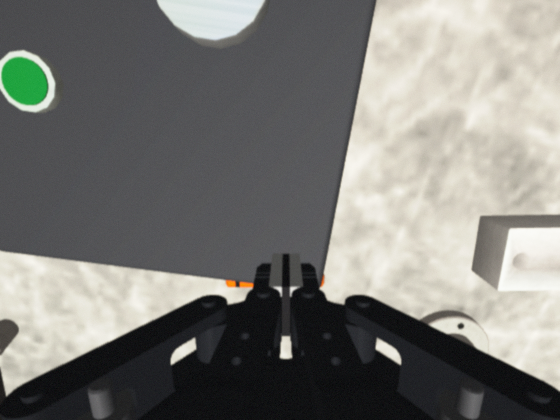

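```bash
python3 -m jog '[[[0.003,0.001,0,0,1],[0.006,0.001,0,0,1],[0.008,0.001,0,0,1],[0.009,0.001,0,0,1],[0.010,0.001,0,0,1],[0.010,0.001,0,0,1]]]'
```

```text
t: 11.5
tool_pos: [0.6344, 0.1964, 0.0643]
tool_rot: [1.035, 1.314, -1.04]
contact_force: [0.6, 0.6, -0.1]
opening: 0.0001
```

```bash
python3 -m jog '[[[0.001,0,0,0,1],[0.002,0,0,0,1],[0.002,0,0,0,1]]]'
```

```text
t: 11.8
tool_pos: [0.6346, 0.1965, 0.0636]
tool_rot: [1.035, 1.314, -1.04]
contact_force: [-2.8, -0.5, 5.3]
opening: -0.0002
```

```bash
python3 -m jog '[[[0.002,0,0,0,1],[0.0025,0,0,0,1],[0.0025,0,0,0,1],[0.0025,0,0,0,1],[0.0025,0,0,0,1]]]'
```

```text
t: 12.3
tool_pos: [0.6347, 0.1964, 0.0635]
tool_rot: [1.035, 1.314, -1.04]
contact_force: [-6.4, -2.0, 10.3]
opening: 0.0002
```

```bash
python3 -m jog '[[[-0.003,0,0,0,1],[-0.02,0,0,0,1],[-0.06,0,0,0,1],[-0.09,-0.03,0,0,1],[-0.1,-0.08,0,0,1],[-0.12,-0.13,0,0,1],[-0.12,-0.16,0,0,1],[-0.12,-0.16,0,0,1],[-0.12,-0.16,0,0,1]]]'
python3 -c "
from h import *
snap('wrist','w10');snap('top','t10');snap('scene','s10')
crop('t10',190,75,330,275,3,'t10c');crop('s10',120,150,400,270,2.8,'s10c')
for a,b in (('t8','t10'),('s8','s10')):
  A=cv2.imread(f'pics/{a}c.png',0).astype(np.float32);B=cv2.imread(f'pics/{b}c.png',0).astype(np.float32)
  sl=(slice(20,345),slice(10,290)) if a[0]=='t' else (slice(20,260),slice(30,480))
  print(a,np.abs(A-B)[sl].mean(),cv2.phaseCorrelate(A[sl].copy(),B[sl].copy()))"
```

```text
t: 13.2
tool_pos: [0.4798, 0.1598, 0.1855]
tool_rot: [1.036, 1.312, -1.038]
contact_force: [-0.2, -0.2, 0.1]
opening: -0.0
t8 0.63817585 ((-0.0010701753238890888, -0.0013917901277977762), 0.8029178907841812)
s8 1.2819537 ((-0.0013854499034380297, -0.008414975810012493), 0.7236350323712384)
```

View pics/t10c.png

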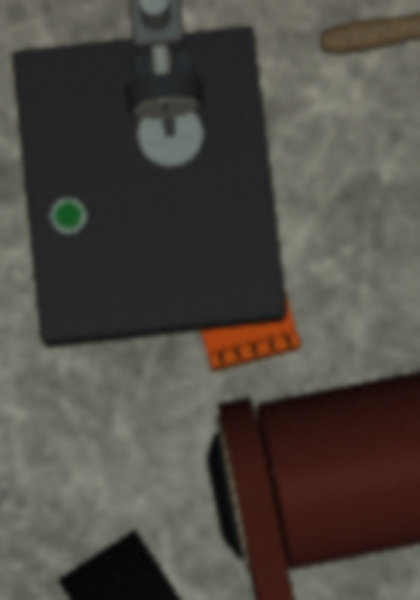

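View pics/s10c.png

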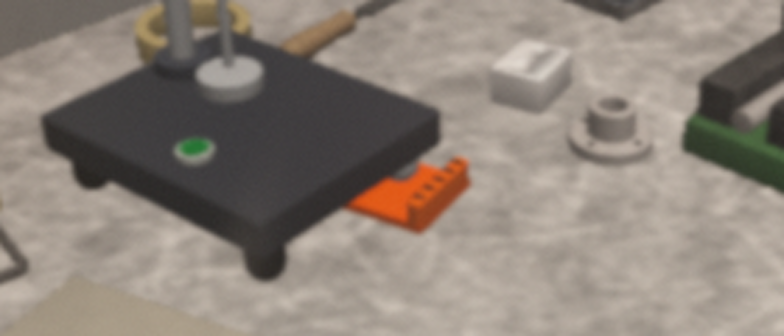

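The pictures show nothing moved during the press, and the foot is still on the shim's flat part. I'm handing the job in.

```bash
python3 -c "
from station import ctrl
print(ctrl.finish_job())"
```

```text
the job is handed in; nothing more can be done
None
```

The orange shim is under the short foot and the stand is level. I seated the corner with a light press and handed the job in at about 13 s; no verdict was reported.

- **Pushing the shim:** I pushed it by its heel with two spread fingertips and never picked it up. It took one squaring push, one corrected push direction, then a straight push under the foot at up to about 13 N.
- **Foot position:** The top and wrist pictures put the foot about 14 mm (heel side) and 8 to 9 mm (right) of the shim's centre. That is well inside the flat part, which runs from 11 to -44 mm along the shim.
- **Stand:** The top view matches a level plate better than a tipped one, with about 1 pixel (2 mm) left over at the corners. The measured shift from the start is under 1 mm.
- **Pressing:** I pressed on the corner with closed fingertips at about 10 N downward, with about 6 N sideways, and then let go. Pictures from before and after the press match to within a hundredth of a pixel, and the wrist force reads about zero.
- **Bystanders:** The flange and aluminium block look unmoved in the last pictures. I did not measure the bystanders again, and I never sent the arm near the collet.

No check failed. The one mismatch is that the foot appears about 2 pixels higher in the scene view than calculated, which is within my reading and calibration error.

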